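# Finger test of a key-cutting machine's trip bar

## Task

Test the sprung Z-shaped trip bar of the key-cutting machine by touch: with the fingertips press its top gently down at the end where the square steel block stands, then run the fingertips along the whole bar, round both bends, to the other end, keeping it lightly pressed all the way: do not let it come up on the way and do not push it to the bottom. Then lift off so that the bar springs back up. Grasp, lift or shove nothing: the plate under the bar and everything around it stay where they are.

Things in the scene. Friction and masses are not known exactly. Their poses are not given: they have to be found in the camera images.
- rig: grey steel plate 190 x 360 x 8 mm (x, y, z), 3.8 kg, lying loose on the table, carrying the Z-shaped trip bar on short posts; origin at the centre of its underside, z up; turned up to about 0.4 rad either way
- bar (a joint): how far the black trip bar is pressed down, 0 (up) to 0.010 m (bottomed). The bar is a flat-topped black plastic bar 18 mm wide and 16 mm tall, bent in a flat Z of three straight legs (105, 114 and 105 mm), its top 44 mm above the table when up. It is rigid and sinks as a whole, level, wherever it is pressed; springs push back with about 2 N at the start and 7 N at the bottom
- bar0 (a point): point on the middle of the bar's top face: one end of the bar, 12 mm in from the middle of its rounded end cap (the end at +y of the plate); at x -45, y 128.0, z 44 mm in the plate's frame while the bar is up, and it sinks with the bar
- bar1 (a point): point on the middle of the bar's top face: half way along the +y leg; at x -45, y 81.5, z 44 mm in the plate's frame while the bar is up, and it sinks with the bar
- bar2 (a point): point on the middle of the bar's top face: the bend between the +y leg and the slanting leg; at x -45, y 35.0, z 44 mm in the plate's frame while the bar is up, and it sinks with the bar
- bar3 (a point): point on the middle of the bar's top face: the middle of the slanting leg, over the plate's centre; at x 0, y 0.0, z 44 mm in the plate's frame while the bar is up, and it sinks with the bar
- bar4 (a point): point on the middle of the bar's top face: the bend between the slanting leg and the -y leg; at x 45, y -35.0, z 44 mm in the plate's frame while the bar is up, and it sinks with the bar
- bar5 (a point): point on the middle of the bar's top face: half way along the -y leg; at x 45, y -81.5, z 44 mm in the plate's frame while the bar is up, and it sinks with the bar
- bar6 (a point): point on the middle of the bar's top face: the other end of the bar, 12 mm in from the middle of its rounded end cap (the end at -y of the plate); at x 45, y -128.0, z 44 mm in the plate's frame while the bar is up, and it sinks with the bar
- block: plain square steel block, 30 x 30 x 30 mm, loose on the plate near one end of the bar (which end varies), about 70 mm across from that end; origin at the centre of its underside
- bush: plain round steel bush with a hole, 34 mm across, 24 mm tall, loose on the plate near the other end of the bar; origin at the centre of its underside
- key: brass key about 66 mm long, 26 mm wide and 4 mm thick, lying loose on the plate; origin near its middle, underside
- screwdriver: screwdriver 200 mm long, 26 mm thick, lying on the table beyond the plate; origin on its underside near the middle
- wheel: toothed steel cutter wheel 80 mm across, 12 mm tall at the hub, lying on the table on the robot's side of the plate; origin at the centre of its underside
- oil: closed amber oil bottle, 48 mm across, 110 mm tall, standing on the table past the plate's +y end; origin at the centre of its underside
- tin: open aluminium tin 68 mm across, 50 mm tall, standing on the table past the plate's -y end; origin at the centre of its underside
- brush: flat hand brush 200 mm long, 42 mm wide, 20 mm thick, lying on the table beyond the plate; origin on its underside near the middle
There are look-alikes about, which are no part of the job. Leave any purple or yellow look-alike of the block alone.

How it is judged:
By the outcome, as a careful person would: the job done as asked, in the order asked, and still so for the second after the job is handed in, with the robot touching nothing.
It also fails if it takes over 48 s, if anything falls off the work surface, if the arm or the gripper's body presses on something with over 40 N, if the wrist force passes 120 N, or if a joint passes its speed limit or range.

## Robot

A 7-joint arm with a two-finger parallel gripper is mounted at the origin on the work surface. World frame = base frame: x ahead of the robot, y to its left, z up, the work surface at z = 0. Lengths are in m, angles in rad, forces in N, time in s.
With the tool pointing down it reaches from about 0.4 to 0.85 m from the base axis. Payload 10.4 kg.
Tool frame: the origin (TCP) lies between the finger pads, 19 mm behind the fingertips; this is the grasp point; z points along the fingers, y is the line along which they close (so a half turn about z gives the same grasp; the last joint's range is limited). The gripper opens to 85 mm and grips with 20 to 120 N. Pads are 22 mm wide; open, the fingers measure 114 mm over their backs; the gripper's body (76 mm by 85 mm) begins 54 mm behind the grasp point. The pads swing forward as they close: fully open they stand 13 mm farther back than shut.
Start: joints at [1.248, 0.332, -0.065, 1.46, 0.022, 1.35, -0.088], TCP at [0.185, -0.597, 0.25] pointing down, gripper open.
Joint ranges: [-2.6, 2.6], [-0.5, 2.12], [-1.47, 1.34], [0.16, 2.42], [-1.27, 4.41], [0.06, 2.06], [-2.6, 2.6]. Speed limits (rad/s): [2.22, 2.22, 2.79, 2.79, 3.14, 3.14, 3.14].

## Interface

Orientations are given as a unit quaternion [x, y, z, w].
In Python, from workcell import status, viewer, manip gives the robot as it stands.
- The arm moves only by the tool play_rows, never from a script. Its argument "plan" is one flat list of numbers, 7 for each row, row after row: the turn, a rotation vector about the tool's x, y, z in degrees, then the shift along the tool's x, y, z in m, then the opening, from 0 (shut) to 1 (fully open). In form: [ax, ay, az, dx, dy, dz, grip, ax, ay, az, dx, dy, dz, grip, ...]. A call has 1 to 20 rows; each row is the pose to reach, as a shift and turn from the pose commanded when the call began, along the tool's axes at that moment; what a row does not reach only later rows make up. A row lasts 1/8 s, in which the tool goes at most 62.5 mm and 10.7 degrees, less where a joint would pass 70% of its speed; a pose out of reach is approached as far as the arm can. A call with a gripper value outside its range is refused whole. The fingers move at their own pace and stop on an object; "squeeze" is the grip in N (left out, the last holds). Time passes only in rows, so rows that repeat a pose let the fingers close. It gives the time, the measured TCP pose, the force, the opening and the grip force at its end, in the units of the state.
- status.get_obs(): the state, without advancing time (a new reading comes with each control period).
- viewer.camera(name): name is "side" or "top" or "wrist"; returns the picture (400x640x3 uint8, red, green, blue); there is no depth.
- viewer.camera_model(name): a dict with "fx", "fy", "cx", "cy" (pixels), "R" (3x3) and "t" (3): a world point X has camera coordinates R X + t. Camera axes: x right, y down, z forward; pixel columns grow to the right and rows downward; lengths in m; the calibration is good to about 2 mm. A picture is of the moment at which its call begins: read the wrist's pose just before it. camera_model takes no time and is no camera call; for the wrist camera it gives the pose at the moment of the call.
- manip.hand_in(): hands the job in; it is judged then, once.
The state is a dict: "clock": time; "joint_pos": joint angles; "joint_velocities": joint speeds; "tau": joint torques, N m; "position": TCP position; "ee_rot": TCP orientation; "ft_force": force on the tool from outside, world axes, zero at the start; "torque": the same for the moment, N m; "grip_width": opening from 0.0 (shut) to 1.0 (fully open); "grasp_force": force on a finger pad.
Only numpy, scipy, OpenCV 4.12 (cv2) and the standard library are available. Lean on these libraries where they do the work, as an engineer would, in place of code of your own. Each camera call takes 0.05 s, during which the arm holds its last target. There are 200 camera calls.

## Working session

There is one attempt and no reset: what is moved stays moved. The work goes in short steps, Python scripts to look and compute and a tool call to move; the robot and the scene stay as the last step left them, time stands still between calls to the robot, and variables do not carry over. Pictures are saved under pics/ and viewed, at most 10 in all, crops included, and the job is handed in when it is done.

Besides the shell and the picture viewer there is one more tool, called after "Request:" as name(argument=value, ...) on one line, values as JSON. play_rows: Moves the arm, as the interface text tells. Its arguments: {"type":"object","properties":{"plan":{"type":"array","items":{"type":"number"}},"squeeze":{"type":"number"}},"required":["plan"]}

```bash
mkdir -p pics; python3 - <<'E'
from workcell import status, viewer
import cv2
o=status.get_obs();print({k:o[k] for k in('clock','position','ee_rot','ft_force','grip_width')})
for n in('top','side'):
    cv2.imwrite(f'pics/{n}0.png',viewer.camera(n)[:,:,::-1]);print(n,viewer.camera_model(n))
E
```

```text
{'clock': 0.0, 'position': array([ 0.18447808, -0.59679632,  0.24919107]), 'ee_rot': array([ 9.88783353e-01,  1.49355135e-01, -1.39440594e-04, -7.10062675e-04]), 'ft_force': array([ 0.62136801, -0.05238756,  0.16454901]), 'grip_width': 0.9997280094881893}
top {'fx': 434.1199516338492, 'fy': 434.1199516338492, 'cx': 310.42348920835474, 'cy': 192.3756932289273, 'R': array([[ 0.00715838, -0.9999163 ,  0.01077766],
       [-0.98951267, -0.00863803, -0.1441876 ],
       [ 0.14426863, -0.00963248, -0.98949168]]), 't': array([0.0336312 , 0.5884494 , 0.86082567])}
side {'fx': 376.9826568145603, 'fy': 376.9826568145603, 'cx': 313.698856377559, 'cy': 197.09702834228446, 'R': array([[-0.86926529, -0.49403479, -0.01753522],
       [-0.34973163,  0.63965589, -0.68449115],
       [ 0.34937895, -0.58887177, -0.72881025]]), 't': array([0.55004368, 0.20157014, 0.6573173 ])}
```

View pics/top0.png

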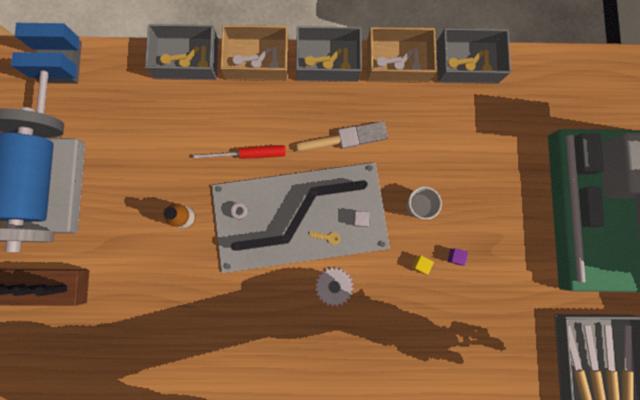

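View pics/side0.png

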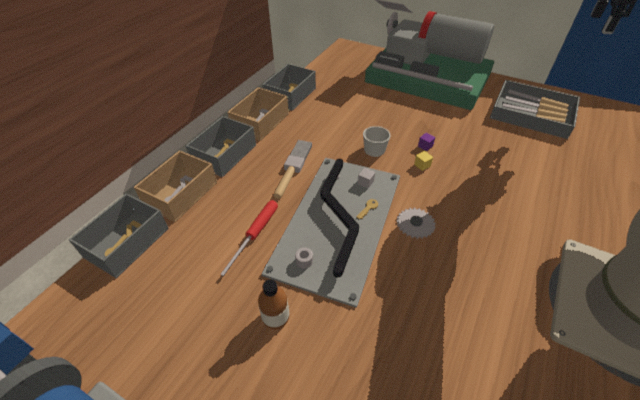

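The bar runs from its left, +y end at (235,245) to its right, -y end at (365,184). Three things could be the block:
- grey cube at (362,218), on the plate
- yellow cube at (425,265), on the table
- purple cube at (458,257), on the table

The grey one on the plate is the steel block, about 70 mm across from the right-hand end. The bush at (238,210) is near the left end. So I start at bar6 and finish at bar0, and I'll confirm this with a crop.

```bash
cat > h.py <<'E'
import numpy as np, cv2
from workcell import status, viewer
def cast(m,uv,z):
    R=np.array(m['R']);t=np.array(m['t']);C=-R.T@t
    uv=np.atleast_2d(np.asarray(uv,float))
    d=np.c_[(uv[:,0]-m['cx'])/m['fx'],(uv[:,1]-m['cy'])/m['fy'],np.ones(len(uv))]@R
    return (C+d*((z-C[2])/d[:,2])[:,None])[:,:2]
def proj(m,X):
    c=np.atleast_2d(X)@np.array(m['R']).T+np.array(m['t'])
    return np.c_[m['fx']*c[:,0]/c[:,2]+m['cx'],m['fy']*c[:,1]/c[:,2]+m['cy']]
P=np.array([[-45,128],[-45,81.5],[-45,35],[0,0],[45,-35],[45,-81.5],[45,-128]])/1000
def world(c,a,z=.044):
    r=np.array([[np.cos(a),-np.sin(a)],[np.sin(a),np.cos(a)]])
    return np.c_[P@r.T+c,np.full(7,z)]
E
python3 - <<'E'
from h import *
m=viewer.camera_model('top');im=cv2.imread('pics/top0.png')
hsv=cv2.cvtColor(im,cv2.COLOR_BGR2HSV)
roi=np.zeros(im.shape[:2],np.uint8);roi[155:280,200:400]=255
k=((hsv[...,1]<60)&(hsv[...,2]>80)).astype(np.uint8)*255&roi
k=cv2.morphologyEx(k,cv2.MORPH_OPEN,np.ones((3,3)))
c=max(cv2.findContours(k,cv2.RETR_EXTERNAL,2)[0],key=cv2.contourArea)
q=cast(m,c[:,0],.008)
(cx,cy),(w,h),a=cv2.minAreaRect((q*1000).astype(np.float32));print('plate',cx,cy,w,h,a)
b=((hsv[...,2]<50)).astype(np.uint8)*255&roi
c=max(cv2.findContours(b,cv2.RETR_EXTERNAL,2)[0],key=cv2.contourArea)
mk=np.zeros_like(b);cv2.drawContours(mk,[c],-1,255,-1)
v,u=np.nonzero(mk);qb=cast(m,np.c_[u,v],.040);print('bar centroid',qb.mean(0),len(u))
a=np.radians(a if a<45 else a-90)
W=world(np.array([cx,cy])/1000,a);print(a,W)
out=[]
for n in('top','side'):
    I=cv2.imread(f'pics/{n}0.png')
    pts=proj(viewer.camera_model(n),W)
    x0,y0=(195,150) if n=='top' else (240,140)
    I=cv2.resize(I[y0:y0+170,x0:x0+200],None,fx=3,fy=3,interpolation=cv2.INTER_CUBIC)[:,:]
    for p in pts: cv2.circle(I,tuple(int(x) for x in (p-[x0,y0]+.5)*3),2,(0,255,0),-1)
    out.append(cv2.resize(I,(400,340)))
cv2.imwrite('pics/ov.png',np.hstack(out))
E
```

```text
plate 541.7144165039062 60.67236328125 189.0404510498047 359.45562744140625 8.522096633911133
bar centroid [0.54285406 0.0593064 ] 1184
0.1487386454348751 [[ 0.47824285  0.1805905   0.044     ]
 [ 0.48513372  0.13460392  0.044     ]
 [ 0.49202459  0.08861733  0.044     ]
 [ 0.54171442  0.06067236  0.044     ]
 [ 0.59140424  0.03272739  0.044     ]
 [ 0.59829511 -0.01325919  0.044     ]
 [ 0.60518599 -0.05924577  0.044     ]]
```

View pics/ov.png

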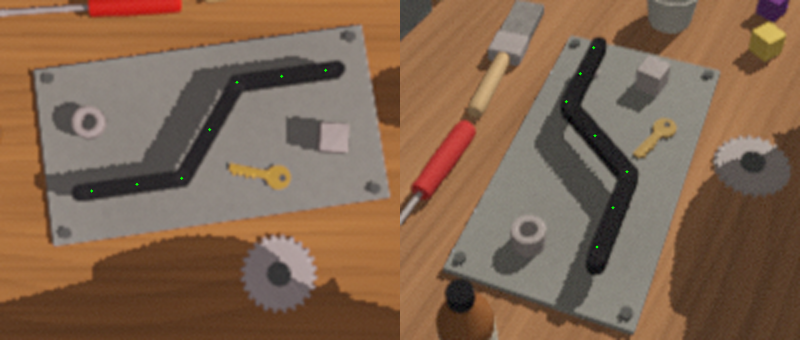

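The overlay points sit along the bar in both views. The grey steel block is beside the -y end, so the start is bar6.

```bash
python3 - <<'E'
from h import *
from scipy.spatial.transform import Rotation as Ro
o=status.get_obs();R=Ro.from_quat(o['ee_rot'])
D=Ro.from_matrix(np.array([[np.cos(.1487),np.sin(.1487),0],[np.sin(.1487),-np.cos(.1487),0],[0,0,-1]]))
print((R.inv()*D).as_rotvec(degrees=True), R.inv().apply(np.array([.6052,-.0592,.12])-o['position']))
E
```

```text
[-0.06988283  0.01005742  8.65702192] [ 0.56075425 -0.38925973  0.12974175]
```

Request:
play_rows(plan=[0,0,8.7,0.561,-0.389,0.13,0,0,0,8.7,0.561,-0.389,0.13,0,0,0,8.7,0.561,-0.389,0.13,0,0,0,8.7,0.561,-0.389,0.13,0,0,0,8.7,0.561,-0.389,0.13,0,0,0,8.7,0.561,-0.389,0.13,0,0,0,8.7,0.561,-0.389,0.13,0,0,0,8.7,0.561,-0.389,0.13,0,0,0,8.7,0.561,-0.389,0.13,0,0,0,8.7,0.561,-0.389,0.13,0,0,0,8.7,0.561,-0.389,0.13,0,0,0,8.7,0.561,-0.389,0.13,0,0,0,8.7,0.561,-0.389,0.13,0,0,0,8.7,0.561,-0.389,0.13,0,0,0,8.7,0.561,-0.389,0.13,0,0,0,8.7,0.561,-0.389,0.13,0])

```text
clock: 2.1
position: [0.6055, -0.0608, 0.1203]
ee_rot: [0.997, 0.073, 0.0, 0.0]
ft_force: [-0.1, 0.4, 0.3]
grip_width: -0.002
grasp_force: 0.0
```

```bash
cat > st.py <<'E'
from h import *
from scipy.spatial.transform import Rotation as Ro
o=status.get_obs();R=Ro.from_quat(o['ee_rot'])
print(o['clock'],o['position'],R.as_matrix().round(4).tolist(),o['ft_force'],o['grip_width'])
W=world(np.array([.5417,.0607]),.1487)
for w in W[::-1]: print((R.inv().apply(w+[0,0,.019]-o['position'])*1000).round(1))
E
python3 st.py; python3 - <<'E'
from h import *
cv2.imwrite('pics/w1.png',viewer.camera('wrist')[:,:,::-1])
E
```

```text
2.1 [ 0.60552572 -0.06076098  0.12034637] [[0.9893, 0.1462, 0.0004], [0.1462, -0.9893, -0.0006], [0.0004, 0.0006, -1.0]] [-0.07054656  0.40697681  0.30694197] -0.0017259913587380502
[-0.2 -1.6 57.3]
[ -0.2 -48.1  57.3]
[ -0.3 -94.6  57.3]
[ -45.4 -129.5   57.3]
[ -90.5 -164.4   57.2]
[ -90.6 -210.9   57.2]
[ -90.7 -257.4   57.2]
```

View pics/w1.png

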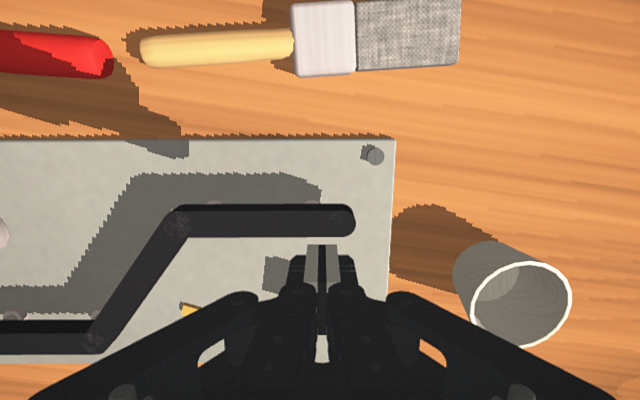

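```bash
python3 - <<'E'
from h import *
m=viewer.camera_model('wrist');print(proj(m,world(np.array([.5417,.0607]),.1487)).round(1))
R=np.array(m['R']);print(-R.T@m['t'])
I=cv2.imread('pics/w1.png');print(I[196:244,270].mean(1).round().astype(int).tolist(), I[220,335:365].mean(1).astype(int).tolist())
for u,v in((270,208),(270,236),(355,220)): print(cast(m,[u,v],.044))
print(I[300:370,30].mean(1).round().astype(int).tolist())
E
```

```text
[[-38.7 341.5]
 [ 26.6 341.3]
 [ 92.  341.1]
 [131.  284.6]
 [174.5 221.4]
 [247.6 221.2]
 [320.6 221. ]]
[ 0.67541755 -0.04934708  0.24482997]
[100, 100, 101, 101, 99, 101, 99, 82, 43, 23, 23, 29, 27, 22, 36, 45, 49, 47, 48, 49, 47, 46, 47, 49, 47, 48, 47, 49, 46, 46, 49, 49, 48, 48, 45, 51, 50, 47, 48, 43, 51, 136, 185, 194, 195, 192, 189, 191] [48, 45, 48, 48, 48, 55, 48, 46, 48, 46, 47, 48, 48, 49, 49, 48, 50, 45, 43, 46, 121, 192, 197, 193, 196, 194, 193, 195, 194, 195]
[[ 0.60913382 -0.02643443]]
[[ 0.59031388 -0.0283835 ]]
[[ 0.60904142 -0.08073625]]
[93, 93, 91, 89, 91, 93, 92, 93, 92, 91, 89, 88, 90, 151, 176, 173, 173, 174, 177, 124, 47, 20, 20, 26, 21, 23, 24, 22, 21, 22, 25, 21, 22, 32, 40, 42, 45, 44, 43, 44, 44, 42, 42, 45, 44, 43, 45, 43, 42, 42, 42, 40, 38, 42, 92, 152, 169, 167, 167, 166, 168, 166, 166, 163, 156, 151, 150, 145, 147, 150]
```

Request:
play_rows(plan=[0,0,0,-0.0015,0,0.02,0,0,0,0,-0.0015,0,0.04,0,0,0,0,-0.0015,0,0.05,0,0,0,0,-0.0015,0,0.053,0,0,0,0,-0.0015,0,0.053,0,0,0,0,-0.0015,0,0.053,0])

```text
clock: 2.9
position: [0.6046, -0.06, 0.0676]
ee_rot: [0.997, 0.074, 0.001, 0.0]
ft_force: [0.2, -0.5, 0.6]
grip_width: -0.003
grasp_force: 0.0
```

Request:
play_rows(plan=[0,0,0,0,0,0.003,0,0,0,0,0,0,0.005,0,0,0,0,0,0,0.0055,0,0,0,0,0,0,0.0055,0])

```text
clock: 3.4
position: [0.6044, -0.0601, 0.0617]
ee_rot: [0.997, 0.074, 0.0, 0.0]
ft_force: [-0.6, 0.9, 2.5]
grip_width: 0.0
grasp_force: 1.3
```

```bash
python3 st.py
```

```text
3.4 [ 0.60436452 -0.06010909  0.06172609] [[0.9891, 0.1473, 0.0004], [0.1473, -0.9891, -0.0002], [0.0003, 0.0002, -1.0]] [-0.56451745  0.87884144  2.46056338] 0.00018561139917958063
[ 0.9 -0.8 -1.3]
[  0.9 -47.3  -1.3]
[  0.8 -93.8  -1.3]
[ -44.2 -128.7   -1.3]
[ -89.2 -163.7   -1.3]
[ -89.2 -210.2   -1.4]
[ -89.3 -256.7   -1.4]
```

Request:
play_rows(plan=[0,0,0,0,0,0.0015,0,0,0,0,0,0,0.003,0,0,0,0,0,0,0.0035,0,0,0,0,0,0,0.0035,0])

```text
clock: 3.9
position: [0.6044, -0.0601, 0.0581]
ee_rot: [0.997, 0.074, 0.0, 0.0]
ft_force: [-0.8, 0.0, 4.3]
grip_width: -0.001
grasp_force: 2.2
```

```bash
python3 st.py
```

```text
3.9 [ 0.60437819 -0.06011244  0.05813319] [[0.9891, 0.1473, 0.0004], [0.1473, -0.9891, -0.0001], [0.0004, 0.0002, -1.0]] [-0.84025739  0.04857887  4.30139463] -0.0007259402456460212
[ 0.9 -0.8 -4.9]
[  0.9 -47.3  -4.9]
[  0.8 -93.8  -4.9]
[ -44.2 -128.7   -4.9]
[ -89.2 -163.7   -4.9]
[ -89.3 -210.2   -4.9]
[ -89.3 -256.7   -4.9]
```

Request:
play_rows(plan=[0,0,0,0,-0.004,0,0,0,0,0,0,-0.012,0,0,0,0,0,0,-0.02,0,0,0,0,0,0,-0.028,0,0,0,0,0,0,-0.036,0,0,0,0,0,0,-0.044,0,0,0,0,0,0,-0.052,0,0,0,0,0,0,-0.06,0,0,0,0,0,0,-0.068,0,0,0,0,0,0,-0.076,0,0,0,0,0,0,-0.084,0,0,0,0,0,0,-0.09,0,0,0,0,0,0,-0.093,0,0,0,0,0,0,-0.093,0,0])

```text
clock: 5.65
position: [0.5904, 0.0326, 0.058]
ee_rot: [0.997, 0.074, -0.0, -0.0]
ft_force: [0.7, -0.3, 4.6]
grip_width: 0.007
grasp_force: 2.2
```

```bash
python3 st.py;  python3 - <<'E'
from h import *
cv2.imwrite('pics/w2.png',viewer.camera('wrist')[:,:,::-1])
print(proj(viewer.camera_model('wrist'),world(np.array([.5417,.0607]),.1487,.0395)).round(1))
E
```

```text
5.65 [0.59037775 0.03263805 0.05798018] [[0.989, 0.1479, -0.0002], [0.1479, -0.989, 0.0006], [-0.0001, -0.0006, -1.0]] [ 0.74993129 -0.33935227  4.63587376] 0.006753444098840112
[ 1.  93.  -5.1]
[ 1.  46.5 -5.1]
[ 1.  0. -5.]
[-44. -35.  -5.]
[-89.  -69.9  -5. ]
[ -89.  -116.4   -4.9]
[ -89.  -162.9   -4.9]
[[ 24.  410.6]
 [109.4 410.6]
 [194.7 410.5]
 [254.2 340.7]
 [323.3 259.7]
 [422.4 259.6]
 [521.5 259.5]]
```

View pics/w2.png

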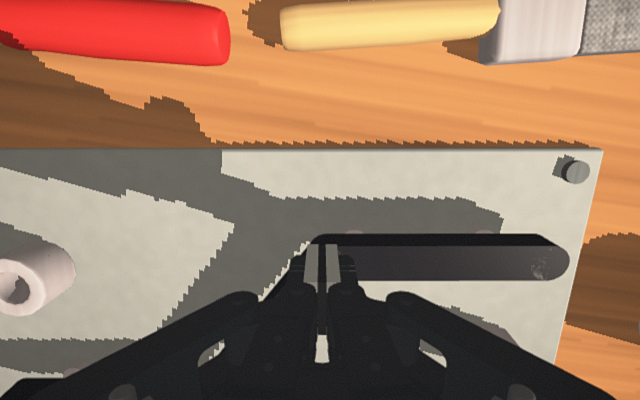

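The fingertips, at about (322,262), are on the bar at the bend, the force is a steady 4.6 N, and the plate hasn't moved.

Request:
play_rows(plan=[0,0,0,-0.003,-0.0023,0,0,0,0,0,-0.009,-0.007,0,0,0,0,0,-0.015,-0.0117,0,0,0,0,0,-0.021,-0.0163,0,0,0,0,0,-0.027,-0.021,0,0,0,0,0,-0.033,-0.0257,0,0,0,0,0,-0.039,-0.0303,0,0,0,0,0,-0.045,-0.035,0,0,0,0,0,-0.051,-0.0397,0,0,0,0,0,-0.057,-0.0443,0,0,0,0,0,-0.063,-0.049,0,0,0,0,0,-0.069,-0.0537,0,0,0,0,0,-0.075,-0.0583,0,0,0,0,0,-0.081,-0.063,0,0,0,0,0,-0.087,-0.0677,0,0,0,0,0,-0.09,-0.07,0,0,0,0,0,-0.09,-0.07,0,0])

```text
clock: 7.82
position: [0.4905, 0.0883, 0.0579]
ee_rot: [0.997, 0.074, -0.0, -0.0]
ft_force: [0.1, 0.9, 3.9]
grip_width: -0.004
grasp_force: 2.3
```

```bash
python3 st.py
```

```text
7.825 [0.49052904 0.08834232 0.05788787] [[0.989, 0.1479, -0.0009], [0.1479, -0.989, 0.0001], [-0.0009, -0.0003, -1.0]] [0.12515663 0.86355254 3.9039326 ] -0.0035855296648727537
[ 91.5 162.9  -5.2]
[ 91.5 116.4  -5.2]
[91.5 69.9 -5.2]
[46.5 34.9 -5.2]
[ 1.5 -0.1 -5.1]
[  1.5 -46.6  -5.1]
[  1.5 -93.1  -5.1]
```

Request:
play_rows(plan=[0,0,0,0,-0.004,0,0,0,0,0,0,-0.012,0,0,0,0,0,0,-0.02,0,0,0,0,0,0,-0.028,0,0,0,0,0,0,-0.036,0,0,0,0,0,0,-0.044,0,0,0,0,0,0,-0.052,0,0,0,0,0,0,-0.06,0,0,0,0,0,0,-0.068,0,0,0,0,0,0,-0.076,0,0,0,0,0,0,-0.084,0,0,0,0,0,0,-0.09,0,0,0,0,0,0,-0.094,0,0,0,0,0,0,-0.095,0,0,0,0,0,0,-0.095,0,0])

```text
clock: 9.7
position: [0.4771, 0.182, 0.058]
ee_rot: [0.997, 0.074, -0.0, -0.0]
ft_force: [0.2, -2.6, 4.9]
grip_width: 0.004
grasp_force: 2.2
```

```bash
python3 st.py;  python3 - <<'E'
from h import *
cv2.imwrite('pics/s3.png',cv2.resize(viewer.camera('side')[130:330,200:460,::-1],None,fx=3,fy=3))
E
```

```text
9.7 [0.4771117  0.18202022 0.05797126] [[0.9891, 0.1474, -0.0001], [0.1474, -0.9891, 0.0002], [-0.0, -0.0002, -1.0]] [ 0.24563499 -2.59960441  4.90782859] 0.004396849247194703
[ 91.1 257.5  -5.1]
[ 91.1 211.   -5.1]
[ 91.  164.5  -5.1]
[ 46.  129.5  -5.1]
[ 1.  94.5 -5.1]
[ 0.9 48.  -5. ]
[ 0.9  1.5 -5. ]
```

View pics/s3.png

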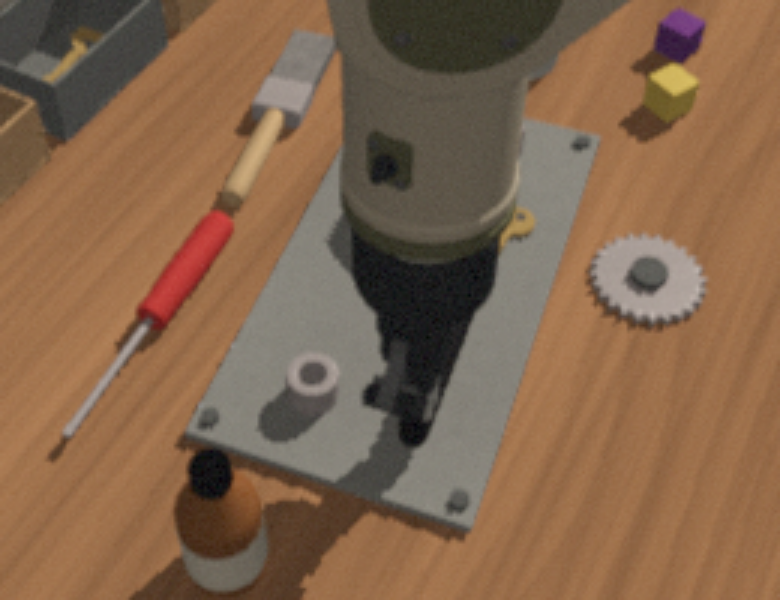

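The fingers are at the +y end of the bar, near its tip at about (415,430), and the surroundings are undisturbed. I'll lift off straight up.

Request:
play_rows(plan=[0,0,0,0,0,-0.005,0,0,0,0,0,0,-0.015,0,0,0,0,0,0,-0.04,0,0,0,0,0,0,-0.08,0,0,0,0,0,0,-0.12,0,0,0,0,0,0,-0.15,0,0,0,0,0,0,-0.15,0,0,0,0,0,0,-0.15,0,0,0,0,0,0,-0.15,0])

```text
clock: 10.88
position: [0.4766, 0.1817, 0.207]
ee_rot: [0.997, 0.074, -0.001, 0.0]
ft_force: [-0.4, 0.1, 0.6]
grip_width: 0.001
grasp_force: 0.0
```

```bash
python3 - <<'E'
from h import *
cv2.imwrite('pics/w4.png',viewer.camera('wrist')[:,:,::-1])
print(proj(viewer.camera_model('wrist'),world(np.array([.5417,.0607]),.1487,.044)).round(1), status.get_obs()['ft_force'])
E
```

```text
[[323.9 186.2]
 [376.5 186.2]
 [429.1 186.1]
 [475.1 134.3]
 [525.5  77.7]
 [583.   77.6]
 [640.4  77.5]] [-1.09068675  0.44265961 -0.10186117]
```

View pics/w4.png

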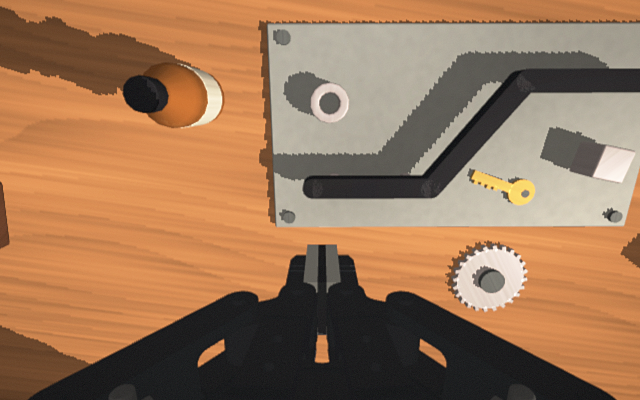

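The bar is clear of the fingers, with its end at (312,187) and bend at (429,188) where expected. The block, bush, key and plate are undisturbed, so I'm handing in.

```bash
python3 -c "
from workcell import manip;print(manip.hand_in())"
```

```text
the job is handed in; nothing more can be done
None
```

I pressed the trip bar about 5 mm down (about 4–5 N) at the block end, ran the fingertips round both bends to the other end at that depth, lifted off with nothing else visibly disturbed, and handed the job in at about 11 s.

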